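# Assemble the studio tape stand

### The arm

A 6-joint arm with a two-finger parallel gripper is mounted at the origin on the work surface. World frame = base frame: x ahead of the robot, y to its left, z up, the work surface at z = 0. Lengths are in m, angles in rad, forces in N, time in s.
With the tool pointing down it reaches from about 0.25 to 0.725 m from the base axis. Payload 4 kg.
Tool frame: the origin (TCP) lies midway between the tips of the shut fingers; the grasp point (between the pads) lies 19 mm behind it; z points along the fingers, x is the direction in which the jaws open and shut, and the axes are right-handed (so a half turn about z gives the same grasp; the last joint's range is limited). The gripper opens to 85 mm and grips with 20 to 120 N. Pads are 22 mm wide; open, the fingers measure 114 mm over their backs; the gripper's body (76 mm by 85 mm) begins 54 mm behind the grasp point. The pads swing forward as they close: fully open they stand 13 mm farther back than shut.
Start: joints at [1.23, 0.241, 0.005, 1.335, 0, 1.571], TCP at [0.167, 0.471, 0.231] pointing down, gripper open.
Joint ranges: [-2.72, 2.72], [-1.05, 1.87], [-1.09, 1.28], [-1.99, 2.15], [-1.42, 1.44], [-3.14, 3.14]. Speed limits (rad/s): [2.79, 2.79, 3.14, 3.14, 3.14, 3.14].

### API

Orientations are given as a unit quaternion [x, y, z, w].
In Python, from workcell import bot, vision, ticket gives the robot as it stands.
- The arm moves only by the tool play_rows, never from a script. Its argument "deltas" is one flat list of numbers, 5 for each row, row after row: the opening, from 0 (shut) to 1 (fully open), then the shift along the tool's x, y, z in units of 60 mm (1.0 is 60 mm), then the turn about the tool's z in degrees. A call has 1 to 12 rows; each row shifts and turns the pose as measured when the row begins, along the tool's axes as they then stand; what a row does not reach is not made up. A row lasts 1/8 s, in which the tool goes at most 62.5 mm and 10.7 degrees, less where a joint would pass 70% of its speed; a pose out of reach is approached as far as the arm can. A call is refused whole if a number of a shift passes 1 or a number of a turn 10.7, either way. A call with a gripper value outside its range is refused whole. The fingers move at their own pace and stop on an object; the grip force is fixed at half the most. Time passes only in rows, so rows that do not move let the fingers close. It gives the time, the measured TCP pose, the force and the opening at its end, in the units of the state.
- bot.get_obs(): the state, without advancing time (a new reading comes with each control period).
- vision.camera(name): name is "scene" or "top" or "wrist"; returns a dict with "color" (384x512x3 uint8, blue, green, red), "intrinsics" (3x3 intrinsics, pixels), "rvec" (rotation vector, rad) and "tvec" (3), from world to camera coordinates, as OpenCV has them. Camera axes: x right, y down, z forward; pixel columns grow to the right and rows downward; lengths in m; the calibration is good to about 2 mm. A picture is of the moment at which its call begins. There is no depth.
- ticket.job_done(): hands the job in, once; it reports no verdict.
The state is a dict: "clock": time; "joint_pos": joint angles; "joint_vel": joint speeds; "tau": joint torques, N m; "eef_pos": TCP position; "tool_rot": TCP orientation; "ft_force": force on the tool from outside, world axes, zero at the start; "ft_torque": the same for the moment, N m; "grip_width": finger opening in m.
Only numpy, scipy, OpenCV 4.12 (cv2) and the standard library are available. Lean on these libraries where they do the work, as an engineer would, in place of code of your own. Each camera call takes 0.05 s, during which the arm holds its last target. There are 200 camera calls.

### The job

Put the tape stand together: press the wooden spindle upright into the hole in the white block until it is fully home, then lower the yellow roll of tape over the spindle so that it lies flat on the block; do not just drop it on. Let go of everything, and leave the blue roll, the glue bottle, the paper cube and the pencil cup where they are.

Things in the scene. Friction and masses are not known exactly. Their poses are not given: they have to be found in the camera images.
- stand: White block, 120 x 120 x 60 mm high, heavy: it does not move. Origin at the centre of its underside, z up, x and y along its sides. The hole is in its top face, off-centre.
- hole_mouth (a point): Centre of the mouth of the hole, at the level of the block's top face (60 mm above the table). The hole is upright, 23.2 mm in diameter, sharp-edged (no chamfer). A black friction pad sits in the hole, its top 18 mm below the mouth at the start; a push of about 8 N (up to 12 N when pushed briskly) drives it down 14 mm to its stop, and it stays where it is pushed. Fully home, the spindle's foot is 32 mm below the mouth and its top 52 mm above the block.
- pad (a joint): Travel of the friction pad in the hole: 0 = as found, 0.014 m = fully down on its stop.
- spindle_center (a point): Centre (half-way up) of the wooden spindle: a plain brown cylinder, 22 mm in diameter, 84 mm long, about 30 g, standing upright and loose on the table; z along its axis, up. Both ends are the same, nearly sharp-edged.
- spindle_foot (a point): Centre of the spindle's lower end, 42 mm below its centre.
- yellow_center (a point): Centre (half-way up, on the axis) of the yellow roll of tape: a ring 60 mm in outer diameter, 38 mm high, with a cardboard core of 32 mm bore, about 90 g; it lies flat on the table, axis upright (z). It can be gripped across its outside.
- blue_center (a point): Centre of the blue roll of tape, the same size as the yellow one, flat on the table. Bystander: leave alone. The two rolls may have changed places.
- glue_center (a point): Centre of the white glue bottle with orange cap, 48 mm in diameter, 120 mm high. Bystander.
- cube_center (a point): Centre of the white paper cube model, 90 mm a side. Bystander.
- cup_center (a point): Centre of the blue pencil cup, 74 mm in diameter, 100 mm high, pencils up to 155 mm above the table. Bystander.
Things that resemble listed ones, but are neither listed nor needed, are in the scene too. Of the things that look like the part that bears yellow_center, the middle-sized one is meant.

How it is judged:
On the way, in this order (a step that is already met when the one before it is completed fails the run):
1. the spindle is fully home in the hole (foot within 3 mm of its final depth, within 3 mm of the hole's axis, upright within 0.1 rad) (z of spindle_foot in the frame of hole_mouth below -0.029 m and horizontal distance between spindle_foot and hole_mouth below 0.003 m and angle between spindle_center's own z axis and vertical below 0.1 rad), for 0.2 s.
2. the yellow roll lies flat on the block, around the spindle (z of yellow_center in the frame of hole_mouth between 0.015 and 0.0225 m and horizontal distance between yellow_center and hole_mouth below 0.009 m and angle between the z axis of yellow_center and the z axis of hole_mouth, either way round below 0.08 rad), for 0.2 s.
At the end, for the whole second after the job is handed in: Spindle upright (0.1 rad) in the hole, foot within 3 mm of its axis and over 29 mm below the mouth; yellow roll flat (0.08 rad) around it, centre 15 to 22.5 mm above the block and within 9 mm of the hole's axis; blue roll, glue, paper cube and cup within 20 mm of their starts (all of step 1 and all of step 2 and distance of each of blue_center, glue_center, cube_center, cup_center from where it was at the start of the episode below 0.02 m); the robot touches nothing.
It fails at once if a bystander (blue roll, glue bottle, paper cube, pencil cup) is moved more than 20 mm (distance of any of blue_center, glue_center, cube_center, cup_center from where it was at the start of the episode above 0.02 m).
It fails at once if the yellow roll is dropped onto the stand (it falls freely at more than 0.6 m/s, a drop of about 20 mm, above the block) (horizontal distance between yellow_center and hole_mouth below 0.05 m and contact force between the fingers and yellow_roll below 0.05 N and linear speed of yellow_roll above 0.6 m/s).
It also fails if it takes over 64 s, if anything falls off the work surface, if the arm or the gripper's body presses on something with over 40 N, if the wrist force passes 120 N, or if a joint passes its speed limit or range.

## Working session

There is one attempt and no reset: what is moved stays moved. The work goes in short steps, Python scripts to look and compute and a tool call to move; the robot and the scene stay as the last step left them, time stands still between calls to the robot, and variables do not carry over. Pictures are saved under pics/ and viewed, about 8 in all and at most 12, crops included, and the job is handed in when it is done.

Besides the shell and the picture viewer there is one more tool, called as name(argument=value, ...) on one line, values as JSON. play_rows: Moves the arm, as the interface text tells. Its arguments: {"type":"object","properties":{"deltas":{"type":"array"}},"required":["deltas"]}

```bash
mkdir -p pics; cat > h.py <<'E'
import numpy as np, cv2, sys
sys.path.insert(0,'.')
from workcell import bot, vision, ticket
def cam(n):
    c=vision.camera(n); c['R']=cv2.Rodrigues(np.array(c['rvec'],float))[0]; c['t']=np.array(c['tvec'],float).ravel(); c['K']=np.array(c['intrinsics'],float); return c
def ray(c,u,v,z):
    d=c['R'].T@np.linalg.inv(c['K'])@np.array([u,v,1.]); o=-c['R'].T@c['t']; return o+d*(z-o[2])/d[2]
def proj(c,p):
    q=c['K']@(c['R']@np.array(p,float)+c['t']); return q[:2]/q[2]
E
python3 - <<'E'
from h import *
import pickle
C={n:cam(n) for n in('scene','top','wrist')}
pickle.dump(C,open('C0.pkl','wb'))
for n in C: print(n,-C[n]['R'].T@C[n]['t'],C[n]['K'][0,0])
cv2.imwrite('pics/a.png',cv2.resize(C['top']['color'],(800,600)))
cv2.imwrite('pics/b.png',cv2.resize(C['scene']['color'],(800,600)))
print(bot.get_obs())
E
```

```text
scene [1.05870102 0.48193939 0.92874109] 451.2737512307816
top [ 0.50361876 -0.08054129  0.98551374] 366.2438079781382
wrist [0.1015122  0.49503887 0.37292829] 300.0557401217909
{'clock': 0.15, 'joint_pos': array([ 1.22997395e+00,  2.41255207e-01,  4.01922006e-03,  1.33519040e+00,
       -2.34269386e-06,  1.57082309e+00]), 'joint_vel': array([-0.00139242, -0.00212584,  0.00264382,  0.00120307, -0.00073831,
        0.00034785]), 'tau': array([ 2.17730917e-04, -3.72636008e+01,  2.52638197e+01,  1.23952300e-02,
       -2.16182775e-05, -4.10317167e-07]), 'eef_pos': array([0.1669705 , 0.47078497, 0.2306043 ]), 'tool_rot': array([ 8.16788412e-01,  5.76936761e-01, -6.65020488e-04,  4.71196607e-04]), 'ft_force': array([-0.44320033, -0.80532374, -0.93891529]), 'ft_torque': array([ 0.02911611, -0.02109332, -0.00301174]), 'grip_width': 0.08544862571931792}
```

View pics/a.png

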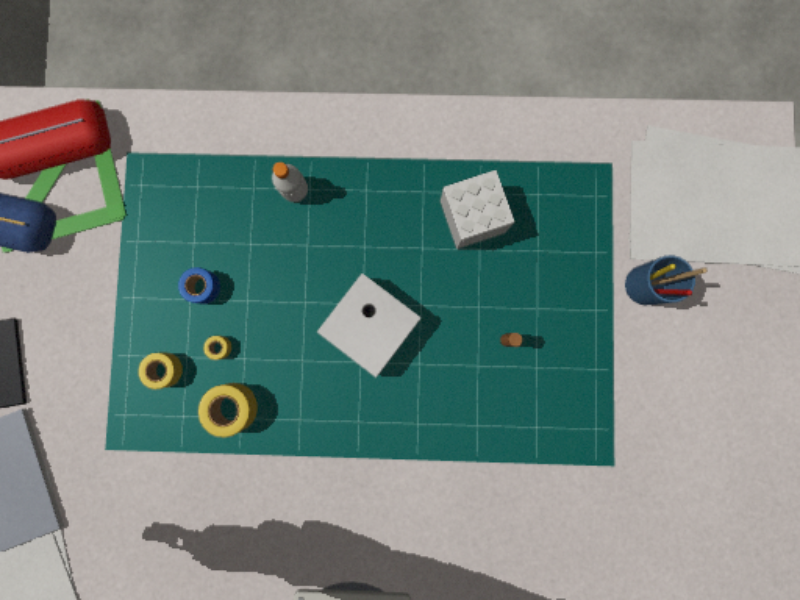

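View pics/b.png

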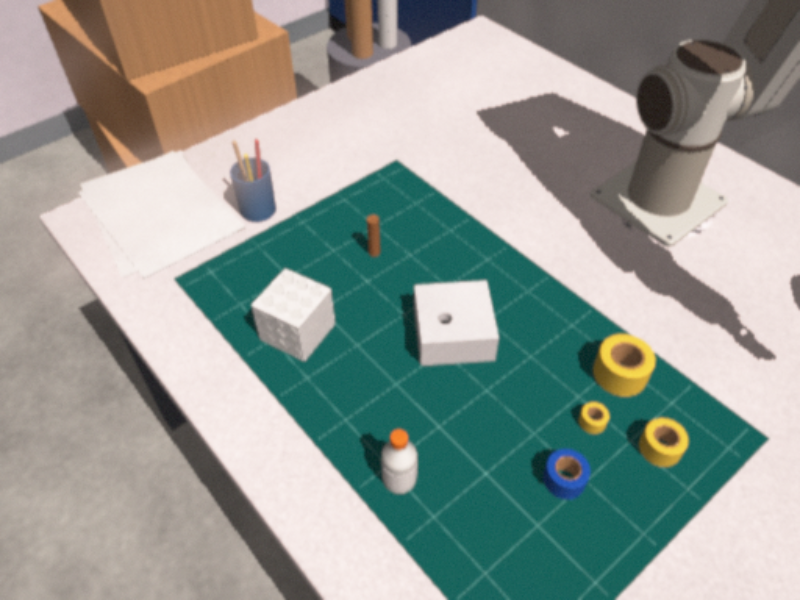

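Top view (800x600): three yellow rings are candidates: (160,371) mid-sized, (217,348) small and (227,410) large. The middle one at (160,371) fits. Blue roll is at (198,286), spindle top at (515,340) and the hole at (369,310). Next I measure these and check the crop.

```bash
python3 - <<'E'
from h import *
import pickle
C=pickle.load(open('C0.pkl','rb')); c=C['top']; im=c['color']; s=512/800
hsv=cv2.cvtColor(im,cv2.COLOR_BGR2HSV)
m=cv2.inRange(hsv,(18,110,90),(35,255,255))
n,l,st,ce=cv2.connectedComponentsWithStats(m)
for i in range(1,n):
    if st[i,4]>60:
        cn=cv2.findContours((l==i).astype(np.uint8),cv2.RETR_EXTERNAL,cv2.CHAIN_APPROX_NONE)[0][0]
        (u,v),r=cv2.minEnclosingCircle(cn); p=ray(c,u,v,.025); print('yel',u,v,r*2*(.985-.03)/366,p)
for name,(u,v),z in (('spin',(515,340),.084),('spinfoot',(505,340),0),('hole',(369,310),.06),('blue',(198,286),.02)):
    print(name,ray(c,(u+.5)*s-.5,(v+.5)*s-.5,z))
d=C['scene']
for name,(u,v),z in (('spin',(373,217),.084),('hole',(446,318),.06),('yel',(664,436),.038)):
    print('scene',name,ray(d,(u+.5)*s-.5,(v+.5)*s-.5,z))
# block corners
for u,v in((363,275),(420,322),(376,377),(318,331)): print('cor',ray(c,(u+.5)*s-.5,(v+.5)*s-.5,.06))
a=im[210:285,80:180]; b=im[185:260,205:370]
cv2.imwrite('pics/c.png',np.hstack([cv2.resize(a,None,fx=3,fy=3),cv2.resize(b,None,fx=3,fy=3)]))
E
```

```text
yel 137.64999389648438 222.0 0.04049835839558169 [0.4902777  0.24141274 0.025     ]
yel 99.80769348144531 236.88461303710938 0.06087033204042194 [0.4486625  0.33868447 0.025     ]
yel 142.6774139404297 262.3387145996094 0.08738836851276334 [0.38657799 0.22212536 0.025     ]
spin [ 0.5158747  -0.24881066  0.084     ]
spinfoot [ 0.51652622 -0.2474436   0.        ]
hole [ 0.55786924 -0.01703346  0.06      ]
blue [0.59303994 0.2789997  0.02      ]
scene spin [ 0.51354751 -0.24821073  0.084     ]
scene hole [ 0.55576482 -0.01167133  0.06      ]
scene yel [0.45263535 0.33512216 0.038     ]
cor [ 0.61470654 -0.00532057  0.06      ]
cor [ 0.54077323 -0.10011401  0.06      ]
cor [ 0.45072388 -0.03187868  0.06      ]
cor [0.52157183 0.06436713 0.06      ]
```

View pics/c.png

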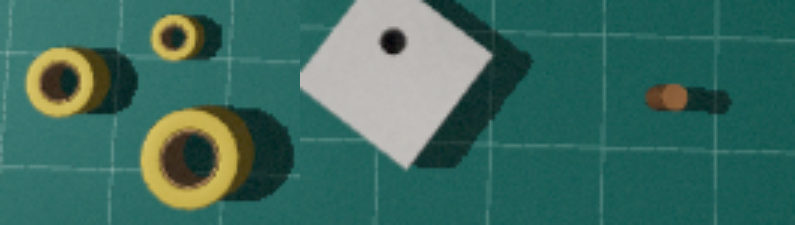

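The crop confirms it: the middle-sized ring measures 61 mm and sits at about (0.450, 0.337). The spindle is at (0.515,-0.248), and both cameras agree. I go above the spindle.

play_rows(deltas=[1,-0.72,0.73,0,0,1,-0.72,0.73,0,0,1,-0.72,0.73,0,0,1,-0.72,0.73,0,0,1,-0.72,0.73,0,0,1,-0.72,0.73,0,0,1,-0.72,0.73,0,0,1,-0.72,0.73,0,0,1,-0.72,0.73,0,0,1,-0.72,0.73,0,0,1,-0.72,0.73,0,0,1,-0.72,0.73,0,0])

```text
clock: 1.65
eef_pos: [0.4954, -0.2016, 0.23]
tool_rot: [0.814, 0.581, 0.001, 0.001]
ft_force: [1.2, 1.1, 0.1]
grip_width: 0.0853
```

play_rows(deltas=[1,-0.62,0.57,0,0,1,0,0,0.5,0,1,0,0,0,0])

```text
clock: 2.02
eef_pos: [0.5169, -0.2544, 0.197]
tool_rot: [0.816, 0.578, 0.001, 0.001]
ft_force: [-0.1, 0.5, -0.2]
grip_width: 0.0854
```

```bash
python3 - <<'E'
from h import *
import pickle
C={n:cam(n) for n in('scene','top','wrist')}
pickle.dump(C,open('C1.pkl','wb'))
o=bot.get_obs();print(o['eef_pos'],o['tool_rot'])
w=C['wrist']; print(-w['R'].T@w['t'], w['R'][2])
print(proj(w,[.515,-.248,.084]),proj(w,[.515,-.248,0]), proj(w,[*o['eef_pos'][:2],.084]))
cv2.imwrite('pics/d.png',w['color'])
E
```

```text
[ 0.51913648 -0.25444197  0.20125808] [0.81545901 0.5787932  0.00273617 0.00418783]
[ 0.45203327 -0.2303861   0.34228197] [ 0.26732552 -0.09460086 -0.95895138]
[256.29861196 182.17116764] [255.2047914  164.35185955] [250.98879961 188.72743971]
```

View pics/d.png

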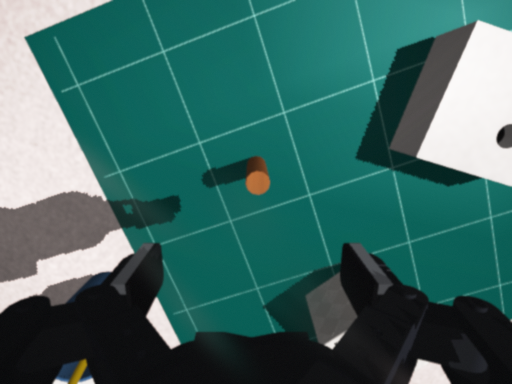

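play_rows(deltas=[1,0.1,-0.11,0,0,1,0,0,0.5,0,1,0,0,0.5,0,1,0,0,0.5,0,1,0,0,0.4,0,1,0,0,0.2,0,1,0,0,0,0])

```text
clock: 3.05
eef_pos: [0.5205, -0.2419, 0.083]
tool_rot: [0.813, 0.582, 0.007, 0.011]
ft_force: [-0.2, 0.3, 0.6]
grip_width: 0.0854
```

```bash
cat > st.py <<'E'
from h import *
from scipy.spatial.transform import Rotation as Ro
def st(tgt=None):
    o=bot.get_obs(); R=Ro.from_quat(o['tool_rot']).as_matrix()
    print(o['clock'],o['eef_pos'].round(4),'z',R[:,2].round(4),'x',R[:,0].round(3),'F',o['ft_force'].round(1),'q5',o['joint_pos'].round(3),'g',o['grip_width'].round(4))
    if tgt is not None: print('units',(R.T@(np.array(tgt)-o['eef_pos'])/.06).round(3))
    return o,R
E
python3 -c "
from st import *
st([.5148,-.2464,.045])
cam('wrist')
st([.5148,-.2464,.045])"
```

```text
Traceback (most recent call last):
  File "st.py", line 5, in st
    print(o['clock'],o['eef_pos'].round(4),'z',R[:,2].round(4),'x',R[:,0].round(3),'F',o['ft_force'].round(1),'q5',o['joint_pos'].round(3),'g',o['grip_width'].round(4))
                                                                                                                                               ^^^^^^^^^^^^^^^^^^^^^
AttributeError: 'float' object has no attribute 'round'
```

```bash
sed -i "s/o\['grip_width'\].round(4)/round(float(o['grip_width']),4)/" st.py
python3 -c "
from st import *
st([.5148,-.2464,.045])
cam('wrist')
st([.5148,-.2464,.045])"
```

```text
3.05 [ 0.5205 -0.2419  0.083 ] z [ 0.025  -0.0099 -0.9996] x [ 0.322  0.947 -0.001] F [-0.2  0.3  0.6] q5 [-0.436  0.468 -0.068  1.008  0.002 -0.108] g 0.0854
units [-0.1   -0.083  0.632]
3.1 [ 0.5211 -0.2422  0.0837] z [ 0.0263 -0.0104 -0.9996] x [ 0.322  0.947 -0.001] F [ 0.1  1.  -0.3] q5 [-0.436  0.468 -0.067  1.008  0.002 -0.108] g 0.0854
units [-0.099 -0.095  0.643]
```

play_rows(deltas=[1,-0.1,-0.1,0,0,1,0,0,0.15,0,1,0,0,0.15,0,1,0,0,0.15,0,1,0,0,0.1,0,1,0,0,0,0])

```text
clock: 3.85
eef_pos: [0.5153, -0.2475, 0.0507]
tool_rot: [0.813, 0.582, 0.009, 0.014]
ft_force: [-0.6, 0.6, 0.3]
grip_width: 0.0854
```

```bash
python3 -c "
from st import *
st([.5148,-.2464,.045])"
```

```text
3.85 [ 0.5153 -0.2475  0.0507] z [ 0.03   -0.0122 -0.9995] x [ 0.322  0.947 -0.002] F [-0.6  0.6  0.3] q5 [-0.449  0.495 -0.121  0.923  0.002 -0.121] g 0.0854
units [ 0.015 -0.016  0.094]
```

play_rows(deltas=[1,0,0,0.09,0,0.3,0,0,0,0,0.1,0,0,0,0,0,0,0,0,0,0,0,0,0,0,0,0,0,0,0,0,0,0,0,0,0,0,0,0,0])

```text
clock: 4.85
eef_pos: [0.5162, -0.2478, 0.0457]
tool_rot: [0.813, 0.582, 0.009, 0.014]
ft_force: [-0.0, -0.2, -0.6]
grip_width: 0.0195
```

```bash
python3 -c "
from st import *
st([.5148,-.2464,.045])"
```

```text
4.85 [ 0.5162 -0.2478  0.0457] z [ 0.0315 -0.0129 -0.9994] x [ 0.322  0.947 -0.002] F [-0.  -0.2 -0.6] q5 [-0.449  0.501 -0.125  0.91   0.002 -0.121] g 0.0195
units [ 0.015 -0.029  0.011]
```

play_rows(deltas=[0,0,0,-0.1,0,0,0,0,-0.25,0,0,0,0,-0.3,0,0,0,0,-0.3,0,0,0,0,-0.25,0,0,0,0,0,0])

```text
clock: 5.6
eef_pos: [0.5147, -0.2472, 0.1243]
tool_rot: [0.813, 0.582, 0.01, 0.016]
ft_force: [-0.3, 0.0, 0.0]
grip_width: 0.0193
```

```bash
python3 - <<'E'
from st import *
o,R=st([.5148,-.2464,.045])
w=cam('wrist');s=cam('scene')
st()
cv2.imwrite('pics/e.png',np.hstack([w['color'],s['color'][80:464,150:400]]))
E
```

```text
5.6 [ 0.5147 -0.2472  0.1243] z [ 0.0346 -0.0144 -0.9993] x [ 0.322  0.947 -0.002] F [-0.3  0.   0. ] q5 [-0.449  0.417 -0.032  1.084  0.002 -0.121] g 0.0193
units [ 0.017 -0.052  1.321]
5.7 [ 0.5136 -0.2467  0.1225] z [ 0.0317 -0.013  -0.9994] x [ 0.322  0.947 -0.002] F [ 0.5  0.6 -0.9] q5 [-0.449  0.419 -0.035  1.083  0.002 -0.121] g 0.0197Traceback (most recent call last):
  File "<stdin>", line 5, in <module>
    return _nx.concatenate(arrs, 1, dtype=dtype, casting=casting)
           ~~~~~~~~~~~~~~~^^^^^^^^^^^^^^^^^^^^^^^^^^^^^^^^^^^^^^^
ValueError: all the input array dimensions except for the concatenation axis must match exactly, but along dimension 0, the array at index 0 has size 384 and the array at index 1 has size 304
```

play_rows(deltas=[0,0,0,-0.25,0,0,0.3,-0.04,-0.1,0,0,0.5,-0.08,0,0,0,0.5,-0.08,0,0,0,0.5,-0.08,0,0,0,0.5,-0.08,0,0,0,0.5,-0.08,0,0,0,0.5,-0.08,0,0,0,0.4,-0.05,0,0,0,0.2,0,0,0,0,0,0,0,0])

```text
clock: 7.08
eef_pos: [0.5551, 0.0036, 0.1432]
tool_rot: [0.811, 0.584, 0.009, 0.011]
ft_force: [-0.4, -0.3, -0.4]
grip_width: 0.0197
```

```bash
python3 - <<'E'
from st import *
import pickle
o,R=st([.557,-.015,.14])
C={n:cam(n) for n in('scene','top','wrist')}
o,R=st([.557,-.015,.14]); C['o']=o
pickle.dump(C,open('C2.pkl','wb'))
w=C['wrist'];s=C['scene'];t=C['top']
p=o['eef_pos']
print('hole in wrist',proj(w,[.557,-.015,.06]),'scene',proj(s,[.557,-.015,.06]),'sp foot wrist/scene',[proj(c,p+R[:,2]*.043) for c in (w,s)])
u,v=proj(s,[.557,-.015,.08]).astype(int)
a=cv2.resize(s['color'][v-64:v+64,u-48:u+48],None,fx=3,fy=3)
cv2.imwrite('pics/e.png',np.hstack([w['color'],a])); print(u,v)
E
```

```text
7.075 [0.5551 0.0036 0.1432] z [ 0.0275 -0.0077 -0.9996] x [0.317 0.948 0.001] F [-0.4 -0.3 -0.4] q5 [ 0.011  0.38  -0.037  1.127 -0.008  0.334] g 0.0197
units [-0.284  0.126  0.057]
7.225 [0.5548 0.002  0.1432] z [ 0.0272 -0.0079 -0.9996] x [0.32  0.948 0.001] F [-0.7  0.8 -0.3] q5 [ 0.008  0.379 -0.037  1.127 -0.008  0.333] g 0.0197
units [-0.256  0.123  0.056]
hole in wrist [230.41504529 206.71438789] scene [283.98223579 202.79353918] sp foot wrist/scene [array([249.64469715, 218.70066831]), array([289.67197342, 196.11570761])]
284 197
```

View pics/e.png

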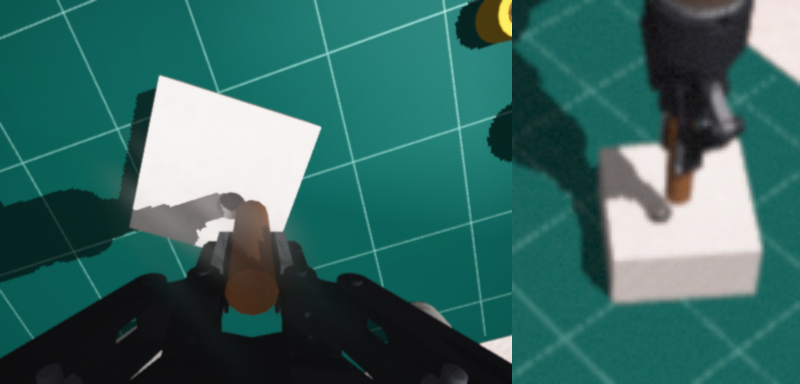

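The wrist view shows the spindle gripped, its top at (252,290) and its lower end near (256,205), with the hole partly hidden at (231,204). I zoom in to measure it.

```bash
python3 - <<'E'
import pickle
from h import *
C=pickle.load(open('C2.pkl','rb')); C0=pickle.load(open('C0.pkl','rb'))
a=cv2.resize(C['wrist']['color'][170:270,190:300],None,fx=5,fy=5,interpolation=cv2.INTER_CUBIC)
def crop(c,u,v): return cv2.resize(c['color'][v-15:v+15,u-15:u+15],(250,250),interpolation=cv2.INTER_CUBIC)
b=np.vstack([crop(C0['top'],236,198),crop(C0['scene'],285,203)])
cv2.imwrite('pics/f.png',np.hstack([a,b]))
# dark centroid of hole in initial views
for n,u,v in(('top',236,198),('scene',285,203)):
    g=C0[n]['color'][v-12:v+12,u-12:u+12].min(2); m=(g<110).astype(np.uint8); M=cv2.moments(m,True)
    x,y=M['m10']/M['m00']+u-12,M['m01']/M['m00']+v-12
    bx=cv2.boundingRect(m); print(n,x,y,'bbox',bx[0]+u-12,bx[1]+v-12,bx[2:],ray(C0[n],x,y,.06))
E
```

```text
top 235.7017543859649 198.0701754385965 bbox 232 186 (16, 17) [ 0.55822929 -0.01631554  0.06      ]
scene 285.42857142857144 205.14285714285714 bbox 284 204 (4, 3) [ 0.55930595 -0.00718844  0.06      ]
```

View pics/f.png

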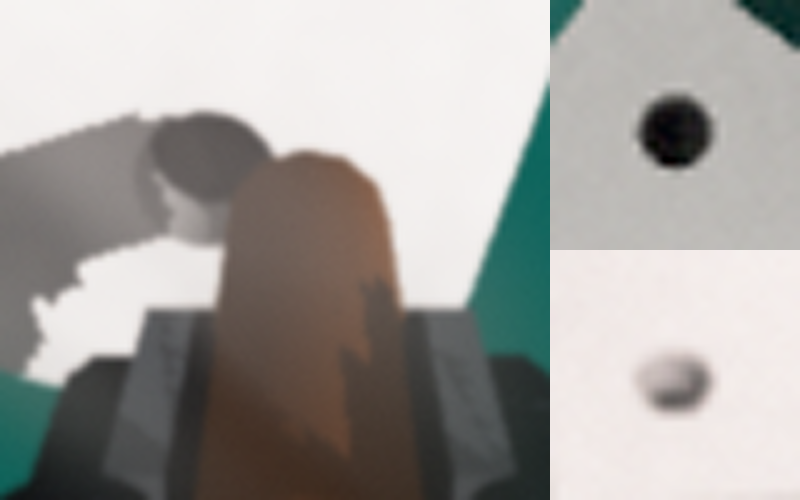

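```bash
python3 - <<'E'
import pickle
from h import *
from scipy.spatial.transform import Rotation as Ro
C=pickle.load(open('C2.pkl','rb')); C0=pickle.load(open('C0.pkl','rb')); w=C['wrist'];o=C['o'];p=o['eef_pos']
print('hole w',ray(w,230.8,205.2,.06),'top',ray(C0['top'],235.7,198.2,.06),'sc',ray(C0['scene'],284.5,203.1,.06))
zf=p[2]-.0457; th=np.linspace(0,6.28,60)
for dx,dy in((0,0),(0,-.002),(0,.002)):
    x=np.array([.32,.948]);y=np.array([.948,-.32]); c=p[:2]+x*dx+y*dy
    circ=lambda z:np.array([proj(w,[c[0]+.011*np.cos(t),c[1]+.011*np.sin(t),z]) for t in th])
    f,t=circ(zf),circ(zf+.084)
    print(dx,dy,c,'foot top/l/r',f.min(0),f.max(0),'top',t.min(0),t.max(0))
print('obs foot top y 199.6, l 233.6 r 268; top ~ (226..278, 263..316)')
print('spindle top center by wrist',ray(w,252,290,zf+.084),p)
E
```

```text
hole w [ 0.5558989  -0.01427981  0.06      ] top [ 0.55790012 -0.0163222   0.06      ] sc [ 0.5566817  -0.01345054  0.06      ]
0 0 [0.55484466 0.00195275] foot top/l/r [233.0534873  199.81251563] [266.10838057 230.59800392] top [220.95995129 269.21006153] [276.15009991 316.2856854 ]
0 -0.002 [0.55294866 0.00259275] foot top/l/r [233.00045743 196.90676448] [266.15587614 227.87974522] top [220.80970166 264.65690584] [276.28066049 312.21278116]
0 0.002 [0.55674066 0.00131275] foot top/l/r [233.10619658 202.70041169] [266.06117215 233.30010502] top [221.10868745 273.71608288] [276.02085461 320.31869553]
obs foot top y 199.6, l 233.6 r 268; top ~ (226..278, 263..316)
spindle top center by wrist [0.55378797 0.00375536 0.18148272] [0.55484466 0.00195275 0.14318272]
```

```bash
python3 -c "
from st import *
st([.556,-.015,.112])"
```

```text
7.225 [0.5548 0.002  0.1432] z [ 0.0272 -0.0079 -0.9996] x [0.32  0.948 0.001] F [-0.7  0.8 -0.3] q5 [ 0.008  0.379 -0.037  1.127 -0.008  0.333] g 0.0197
units [-0.262  0.094  0.522]
```

play_rows(deltas=[0,-0.13,0.05,0,0,0,-0.13,0.05,0.05,0,0,0,0,0.12,0,0,0,0,0.12,0,0,0,0,0.12,0,0,0,0,0.1,0,0,0,0,0,0])

```text
clock: 8.1
eef_pos: [0.5554, -0.0189, 0.1096]
tool_rot: [0.814, 0.581, 0.008, 0.011]
ft_force: [-0.4, 0.1, -0.5]
grip_width: 0.0198
```

```bash
python3 - <<'E'
from st import *
import pickle
C={n:cam(n) for n in('scene','top','wrist')}
o,R=st([.556,-.015,.112]); C['o']=o
pickle.dump(C,open('C3.pkl','wb'))
w=C['wrist'];s=C['scene']
u,v=proj(s,[.557,-.015,.075]).astype(int); print(u,v)
a=cv2.resize(s['color'][v-32:v+32,u-24:u+24],None,fx=6,fy=6,interpolation=cv2.INTER_CUBIC)
b=cv2.resize(w['color'][160:256,200:300],None,fx=4,fy=4,interpolation=cv2.INTER_CUBIC)
cv2.imwrite('pics/g.png',np.hstack([b,a]))
E
```

```text
8.25 [ 0.5561 -0.019   0.1106] z [ 0.0268 -0.0084 -0.9996] x [0.324 0.946 0.001] F [ 0.9 -0.5 -0.4] q5 [-0.03   0.41  -0.082  1.052 -0.008  0.3  ] g 0.0193
units [ 0.063 -0.022 -0.024]
284 198
```

View pics/g.png

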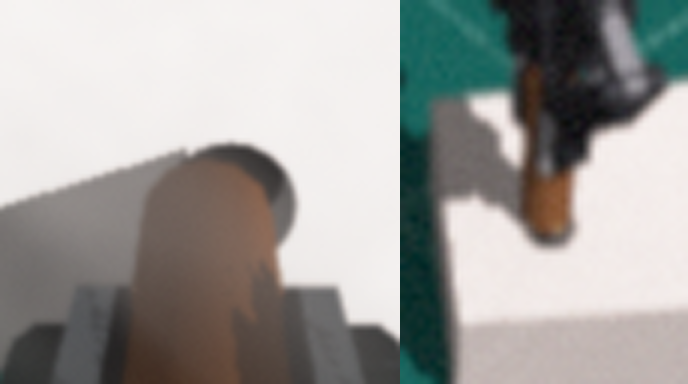

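```bash
cat > fit.py <<'E'
from st import *
from scipy.optimize import least_squares
th=np.linspace(0,2*np.pi,180)
def box(c,w,r,z):
    f=np.array([proj(w,[c[0]+r*np.cos(t),c[1]+r*np.sin(t),z]) for t in th]); return np.r_[f.min(0),f.max(0)]  # l,t,r,b
def fit(w,r,z,obs,c0):
    i=[k for k in range(4) if obs[k] is not None]
    s=least_squares(lambda c:[box(c,w,r,z)[k]-obs[k] for k in i],c0,diff_step=1e-4); return s.x
E
python3 - <<'E'
from fit import *
import pickle
C=pickle.load(open('C3.pkl','rb'));w=C['wrist'];p=C['o']['eef_pos']
h=fit(w,.0116,.06,[None,195.4,273.6,None],[.556,-.015])
f=fit(w,.011,p[2]-.0457,[236.1,199.6,269.6,None],[.556,-.019])
print(h,f,p,'delta units',np.array([[.324,.946],[.946,-.324]])@(h-f)/.06)
E
```

```text
[ 0.55643961 -0.01466766] [ 0.55628447 -0.01727904] [ 0.55605519 -0.01899936  0.11061739] delta units [ 0.0420105  -0.01165549]
```

play_rows(deltas=[0,0.046,-0.012,0,0,0,0,0,0,0,0,0,0,0,0])

```text
clock: 8.62
eef_pos: [0.557, -0.0157, 0.1115]
tool_rot: [0.813, 0.581, 0.009, 0.012]
ft_force: [0.1, -0.1, 0.2]
grip_width: 0.0194
```

```bash
python3 - <<'E'
from st import *
import pickle
C={n:cam(n) for n in('scene','wrist')}
o,R=st(); C['o']=o
pickle.dump(C,open('C4.pkl','wb'))
w=C['wrist'];s=C['scene']
u,v=284,198
a=cv2.resize(s['color'][v-32:v+32,u-24:u+24],None,fx=6,fy=6,interpolation=cv2.INTER_CUBIC)
b=cv2.resize(w['color'][160:256,200:300],None,fx=4,fy=4,interpolation=cv2.INTER_CUBIC)
cv2.imwrite('pics/h.png',np.hstack([b,a]))
E
```

```text
8.725 [ 0.5569 -0.0158  0.1114] z [ 0.0285 -0.0084 -0.9996] x [0.324 0.946 0.001] F [0.1 0.4 0.7] q5 [-0.024  0.409 -0.08   1.052 -0.008  0.305] g 0.0194
```

View pics/h.png

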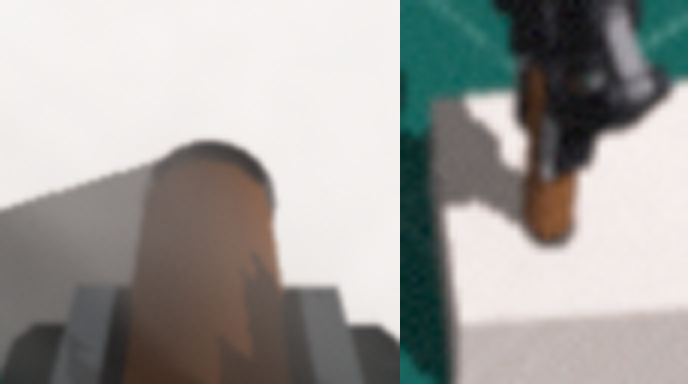

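```bash
python3 - <<'E'
from fit import *
import pickle
C=pickle.load(open('C4.pkl','rb'));w=C['wrist'];p=C['o']['eef_pos']
h=fit(w,.0116,.06,[None,194.9,268.1,None],[.556,-.015])
f=fit(w,.011,p[2]-.0457,[236.6,199.1,268.,None],[.556,-.019])
print(h,f,p,'delta units',np.array([[.324,.946],[.946,-.324]])@(h-f)/.06, box(h,w,.0116,.06),box(f,w,.011,p[2]-.0457))
E
```

```text
[ 0.55647643 -0.01490497] [ 0.55716614 -0.0143114 ] [ 0.55690406 -0.01578519  0.11143968] delta units [-0.01308307 -0.0076691 ] [234.13671308 194.9        268.1        226.68029676] [235.76746585 199.12895227 268.83277523 229.94410208]
```

play_rows(deltas=[0,-0.008,-0.008,0,0,0,0,0,0.05,0,0,0,0,0.05,0,0,0,0,0.05,0,0,0,0,0.05,0])

```text
clock: 9.35
eef_pos: [0.5566, -0.0163, 0.0986]
tool_rot: [0.814, 0.581, 0.009, 0.012]
ft_force: [0.3, 0.9, 1.0]
grip_width: 0.0195
```

```bash
python3 -c "
from st import *
st()"
```

```text
9.35 [ 0.5566 -0.0163  0.0986] z [ 0.0285 -0.0084 -0.9996] x [0.324 0.946 0.001] F [0.3 0.9 1. ] q5 [-0.025  0.421 -0.099  1.022 -0.008  0.305] g 0.0195
```

play_rows(deltas=[0,0,0,0.05,0,0,0,0,0.05,0,0,0,0,0.05,0,0,0,0,0.05,0,0,0,0,0.05,0])

```text
clock: 9.98
eef_pos: [0.5571, -0.0164, 0.0845]
tool_rot: [0.813, 0.581, 0.01, 0.012]
ft_force: [-3.0, 0.2, 9.3]
grip_width: 0.0195
```

```bash
python3 -c "
from st import *
st()"
```

```text
9.975 [ 0.5571 -0.0164  0.0845] z [ 0.0293 -0.0083 -0.9995] x [0.324 0.946 0.002] F [-3.   0.2  9.3] q5 [-0.025  0.435 -0.118  0.988 -0.008  0.304] g 0.0195
```

play_rows(deltas=[0,0,-0.008,0.06,0,0,0,-0.004,0.06,0,0,0,-0.004,0.06,0,0,0,-0.004,0.06,0,0,0,-0.004,0.06,0])

```text
clock: 10.6
eef_pos: [0.5568, -0.0163, 0.0735]
tool_rot: [0.813, 0.581, 0.011, 0.014]
ft_force: [-3.2, 0.1, 9.7]
grip_width: 0.0197
```

```bash
python3 -c "
from st import *
st()"
```

```text
10.6 [ 0.5568 -0.0163  0.0735] z [ 0.0348 -0.0093 -0.9993] x [0.324 0.946 0.002] F [-3.2  0.1  9.7] q5 [-0.025  0.443 -0.139  0.954 -0.008  0.305] g 0.0197
```

play_rows(deltas=[0,0,-0.004,0.06,0,0,0,-0.004,0.06,0])

```text
clock: 10.85
eef_pos: [0.5572, -0.0163, 0.0733]
tool_rot: [0.813, 0.581, 0.013, 0.015]
ft_force: [-8.4, 0.4, 23.6]
grip_width: 0.0196
```

```bash
python3 -c "
from st import *
st()"
```

```text
10.85 [ 0.5572 -0.0163  0.0733] z [ 0.0395 -0.0099 -0.9992] x [0.324 0.946 0.003] F [-8.4  0.4 23.6] q5 [-0.024  0.441 -0.143  0.947 -0.009  0.305] g 0.0196
```

play_rows(deltas=[0.3,0,0,0,0,1,0,0,0,0,1,0,0,0,0,1,0,0,0,0,1,0,0,0,0,1,0,0,-0.3,0,1,0,0,-0.5,0,1,0,0,-0.5,0,1,0,0,-0.4,0,1,0,0,-0.3,0,1,0,0,0,0])

```text
clock: 12.22
eef_pos: [0.5516, -0.0152, 0.1943]
tool_rot: [0.813, 0.581, 0.012, 0.014]
ft_force: [-0.1, 0.5, -1.2]
grip_width: 0.0854
```

```bash
python3 - <<'E'
from st import *
import pickle
C={n:cam(n) for n in('scene','wrist','top')}
o,R=st([.45,.337,.2]); C['o']=o
pickle.dump(C,open('C5.pkl','wb'))
w=C['wrist'];s=C['scene']
print(proj(w,[.5565,-.0148,.112]),proj(s,[.5565,-.0148,.112]))
u,v=284,190
a=cv2.resize(s['color'][v-32:v+32,u-24:u+24],None,fx=6,fy=6,interpolation=cv2.INTER_CUBIC)
cv2.imwrite('pics/i.png',np.hstack([w['color'],a]))
E
```

```text
12.375 [ 0.5499 -0.0152  0.1918] z [ 0.0303 -0.0099 -0.9995] x [0.324 0.946 0.   ] F [ 0.  -0.3 -0.2] q5 [-0.023  0.335  0.029  1.235 -0.009  0.307] g 0.0856
units [ 5.014 -3.471 -0.246]
[253.12183047 203.99839463] [285.09259101 189.02713946]
```

View pics/i.png

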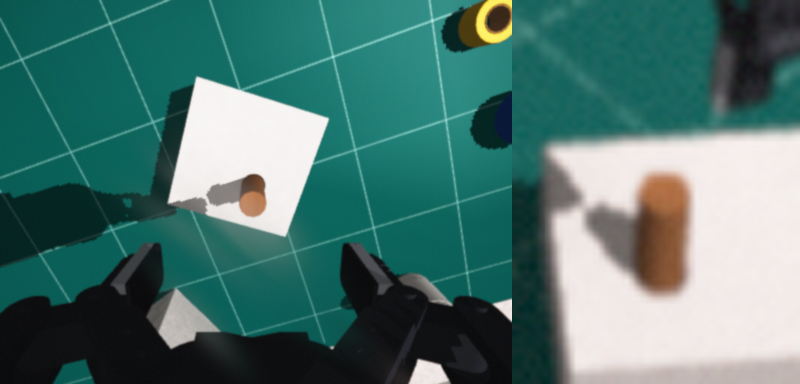

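The spindle is home: its top is at scene (285.3,189.5) against a predicted (285.1,189.0), and it looks upright. Next is the yellow roll.

play_rows(deltas=[1,0.4,-0.28,-0.1,0,1,0.63,-0.44,0,0,1,0.63,-0.44,0,0,1,0.63,-0.44,0,0,1,0.63,-0.44,0,0,1,0.63,-0.44,0,0,1,0.63,-0.44,0,0,1,0.6,-0.4,0,0,1,0.25,-0.18,0,0,1,0,0,0,0,1,0,0,0,0])

```text
clock: 13.75
eef_pos: [0.4412, 0.3442, 0.176]
tool_rot: [0.815, 0.58, -0.002, 0.011]
ft_force: [-0.1, -0.6, 0.6]
grip_width: 0.0852
```

```bash
python3 - <<'E'
from st import *
import pickle
w=cam('wrist'); o,R=st([.45,.337,.1]); pickle.dump((w,o),open('C6.pkl','wb'))
m=cv2.inRange(cv2.cvtColor(w['color'],cv2.COLOR_BGR2HSV),(18,110,60),(38,255,255))
n,l,s,c=cv2.connectedComponentsWithStats(m)
for i in range(1,n):
    if s[i,4]>200: print(s[i],c[i])
print(proj(w,[.45,.337,.038]))
cv2.imwrite('pics/j.png',w['color'])
E
```

```text
13.8 [0.4413 0.344  0.176 ] z [ 0.0092 -0.0212 -0.9997] x [ 0.329  0.944 -0.017] F [ 0.  -1.1 -0.6] q5 [ 0.674  0.391  0.07   1.256 -0.022  1.009] g 0.0856
units [-0.042  0.156  1.271]
[  55  127  108   92 5536] [111.59808526 169.05581647]
[ 217  155   62   65 2203] [247.65456196 186.05764866]
[ 161  223   42   42 1069] [182.42376052 242.85781104]
[249.05917796 192.09039638]
```

View pics/j.png

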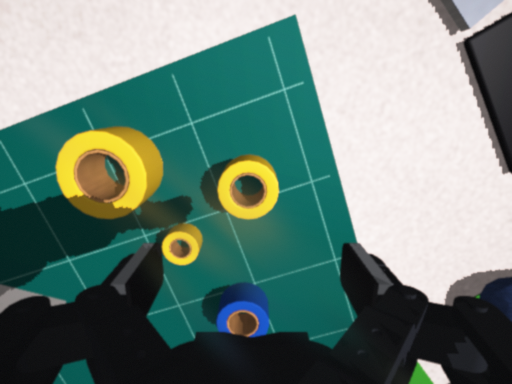

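play_rows(deltas=[1,-0.05,0.18,0.1,0,1,0,0,0.3,0,1,0,0,0.3,0,1,0,0,0.3,0,1,0,0,0.3,0,1,0,0,0.3,0,1,0,0,0.2,0,1,0,0,0,0])

```text
clock: 14.8
eef_pos: [0.46, 0.3237, 0.0649]
tool_rot: [0.82, 0.573, -0.001, 0.013]
ft_force: [0.5, -0.3, 0.3]
grip_width: 0.0855
```

```bash
python3 -c "
from st import *
st([.4515,.336,.003])"
```

```text
14.8 [0.46   0.3237 0.0649] z [ 0.0128 -0.0227 -0.9997] x [ 0.344  0.939 -0.017] F [ 0.5 -0.3  0.3] q5 [ 0.627  0.488 -0.089  0.997 -0.026  0.979] g 0.0855
units [ 0.161 -0.224  1.025]
```

play_rows(deltas=[1,0.16,-0.22,0,0,1,0,0,0,0,1,0,0,0.15,0,1,0,0,0,0])

```text
clock: 15.3
eef_pos: [0.4517, 0.3391, 0.057]
tool_rot: [0.82, 0.573, 0.001, 0.013]
ft_force: [0.0, 0.1, -0.3]
grip_width: 0.0851
```

```bash
python3 -c "
from st import *
st([.4515,.336,.003])"
```

```text
15.3 [0.4517 0.3391 0.057 ] z [ 0.016  -0.0202 -0.9997] x [ 0.344  0.939 -0.013] F [ 0.   0.1 -0.3] q5 [ 0.658  0.498 -0.095  0.977 -0.026  1.009] g 0.0851
units [-0.038 -0.005  0.901]
```

play_rows(deltas=[1,-0.03,0,0.15,0,1,0,0,0.2,0,1,0,0,0.2,0,1,0,0,0.15,0,1,0,0,0.1,0,1,0,0,0,0])

```text
clock: 16.05
eef_pos: [0.4514, 0.3355, 0.0046]
tool_rot: [0.82, 0.573, -0.0, 0.013]
ft_force: [-0.3, -0.3, 0.1]
grip_width: 0.0856
```

```bash
python3 -c "
from st import *
st([.4515,.336,.003])"
```

```text
16.05 [0.4514 0.3355 0.0046] z [ 0.0144 -0.0215 -0.9997] x [ 0.344  0.939 -0.015] F [-0.3 -0.3  0.1] q5 [ 0.653  0.559 -0.153  0.86  -0.026  1.005] g 0.0856
units [ 0.009 -0.001  0.026]
```

play_rows(deltas=[0.5,0,0,0,0,0,0,0,0,0,0,0,0,0,0,0,0,0,0,0,0,0,0,0,0,0,0,0,-0.15,0,0,0,0,-0.2,0,0,0,0,0,0])

```text
clock: 17.05
eef_pos: [0.4521, 0.3369, 0.0289]
tool_rot: [0.82, 0.573, 0.001, 0.013]
ft_force: [-0.5, -0.3, -0.7]
grip_width: 0.0574
```

```bash
python3 -c "
from st import *
st([.5565,-.0148,.14])"
```

```text
17.05 [0.4521 0.3369 0.0289] z [ 0.0171 -0.0195 -0.9997] x [ 0.344  0.939 -0.012] F [-0.5 -0.3 -0.7] q5 [ 0.654  0.528 -0.13   0.911 -0.026  1.006] g 0.0574
units [-4.926  3.691 -1.706]
```

play_rows(deltas=[0,0,0,-0.3,0,0,0,0,-0.4,0,0,0,0,-0.4,0,0,0,0,-0.4,0,0,0,0,-0.4,0,0,0,0,-0.2,0,0,0,0,0,0])

```text
clock: 17.92
eef_pos: [0.4492, 0.3388, 0.1587]
tool_rot: [0.82, 0.573, 0.001, 0.013]
ft_force: [-0.3, 0.5, -1.0]
grip_width: 0.0576
```

play_rows(deltas=[0,-0.3,0.22,0,0,0,-0.45,0.34,0,0,0,-0.45,0.34,0,0,0,-0.45,0.34,0,0,0,-0.45,0.34,0,0,0,-0.45,0.34,0,0,0,-0.45,0.34,0,0,0,-0.45,0.34,0,0,0,-0.45,0.34,0,0,0,-0.3,0.22,0,0,0,0,0,0,0])

```text
clock: 19.3
eef_pos: [0.534, 0.014, 0.1535]
tool_rot: [0.822, 0.57, -0.012, 0.011]
ft_force: [-0.2, -0.1, -1.3]
grip_width: 0.0576
```

```bash
python3 -c "
from st import *
st([.5565,-.0148,.14])"
```

```text
19.3 [0.534  0.014  0.1535] z [-0.0071 -0.0315 -0.9995] x [ 0.35   0.936 -0.032] F [-0.2 -0.1 -1.3] q5 [ 0.044  0.36  -0.038  1.182 -0.031  0.402] g 0.0576
units [-0.312  0.518  0.237]
```

play_rows(deltas=[0,-0.2,0.3,0,0,0,-0.11,0.2,0.1,0,0,0,0,0,0,0,0,0,0,0])

```text
clock: 19.8
eef_pos: [0.5554, -0.0153, 0.1459]
tool_rot: [0.821, 0.57, -0.013, 0.01]
ft_force: [0.8, -0.7, -0.8]
grip_width: 0.0576
```

```bash
python3 -c "
from st import *
st([.5565,-.0148,.13])"
```

```text
19.8 [ 0.5554 -0.0153  0.1459] z [-0.0108 -0.0309 -0.9995] x [ 0.349  0.936 -0.033] F [ 0.8 -0.7 -0.8] q5 [-0.01   0.407  0.013  1.187 -0.031  0.347] g 0.0576
units [0.022 0.015 0.265]
```

play_rows(deltas=[0,0.02,0.015,0.1,0,0,0,0,0.1,0,0,0,0,0,0])

```text
clock: 20.18
eef_pos: [0.5559, -0.0134, 0.1329]
tool_rot: [0.821, 0.571, -0.013, 0.009]
ft_force: [-0.1, -0.3, -0.0]
grip_width: 0.0573
```

```bash
python3 - <<'E'
from st import *
w=cam('wrist');s=cam('scene')
o,R=st([.5565,-.0148,.066])
p=o['eef_pos']-R[:,2]*.0145
print('roll c',p,'scene',proj(s,p),'hole axis', proj(s,[.5565,-.0148,.112]),proj(w,[.5565,-.0148,.112]),proj(w,p-[0,0,-.019]))
u,v=284,185
a=cv2.resize(s['color'][v-38:v+38,u-27:u+27],None,fx=5,fy=5,interpolation=cv2.INTER_CUBIC)
cv2.imwrite('pics/k.png',np.hstack([w['color'],cv2.resize(a,(276,384))]))
E
```

```text
20.275 [ 0.5564 -0.0135  0.1336] z [-0.0103 -0.0307 -0.9995] x [ 0.347  0.937 -0.032] F [ 0.4 -0.4 -0.2] q5 [-0.008  0.418 -0.004  1.158 -0.031  0.348] g 0.0574
units [0.017 0.008 1.126]
roll c [ 0.55657309 -0.0130743   0.14805466] scene [286.24017073 179.34830296] hole axis [285.09259101 189.02713946] [249.40360258 233.34597558] [248.12399944 285.77605671]
```

View pics/k.png

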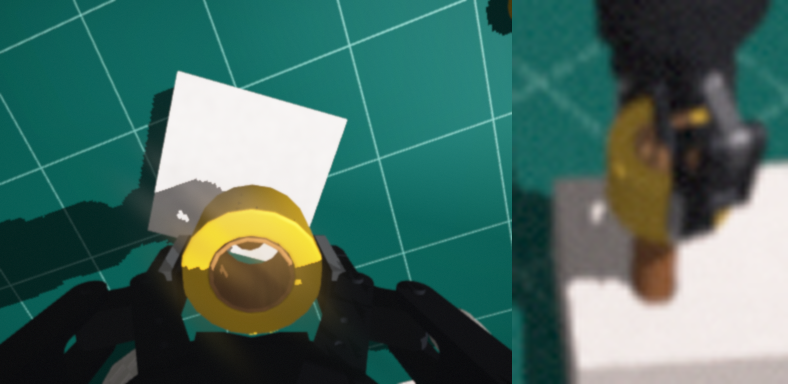

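```bash
python3 - <<'E'
from fit import *
w=cam('wrist'); o,R=st(); p=o['eef_pos']
im=w['color']; m=cv2.inRange(cv2.cvtColor(im,cv2.COLOR_BGR2HSV),(18,90,40),(38,255,255))
print(-w['R'].T@w['t'])
obs=[181,208,322,333]
def res(q): return box(q[:2],w,.03,q[2])-obs
s=least_squares(res,[p[0],p[1],.167],diff_step=1e-4); print('free z',s.x,s.fun)
for z in(.16,.167):
    q=fit(w,.03,z,obs,p[:2]); print(z,q,box(q,w,.03,z)-obs, 'off tool',R.T@np.r_[q-p[:2],0])
# tilt fit about jaw axis
x=R[:,0]
def res2(q):
    n=np.array([0,0,1.])+q[3]*R[:,1]; n/=np.linalg.norm(n); b=np.cross(n,x);a=np.cross(b,n);a/=np.linalg.norm(a);b/=np.linalg.norm(b)
    f=np.array([proj(w,q[:3]+.03*(a*np.cos(t)+b*np.sin(t))) for t in th]); return np.r_[f.min(0),f.max(0)]-obs
s=least_squares(res2,[p[0],p[1],.167,0.],diff_step=1e-4); print('tilt',s.x,s.fun)
cv2.imwrite('pics/l.png',np.hstack([cv2.resize(im[190:345,165:340],None,fx=3,fy=3),cv2.resize(cam('scene')['color'][145:225,255:315],None,fx=4.5,fy=465/80)]))
E
```

```text
20.325 [ 0.5566 -0.0136  0.1338] z [-0.0099 -0.0307 -0.9995] x [ 0.348  0.937 -0.032] F [-0.4 -1.1 -1.1] q5 [-0.008  0.418 -0.004  1.158 -0.031  0.348] g 0.0573
[0.49271271 0.01585679 0.27585422]
free z [ 0.55545255 -0.01154811  0.16231877] [ 0.10784986 -0.11312307 -0.10644414  0.12871731]
0.16 [ 0.55655356 -0.01201826] [ 1.52208714  0.84676617 -1.46123217 -1.33384151] off tool [ 1.47841300e-03 -5.77042495e-04 -4.84646314e-05]
0.167 [ 0.55324684 -0.01060984] [-2.93339489 -2.1325398   2.7926045   3.29268877] off tool [ 1.64895744e-03 -4.16714683e-03 -5.89007616e-05]
tilt [ 0.55539171 -0.0115229   0.16248495  0.005757  ] [-1.02318154e-12  2.44426701e-12  1.25055521e-12  3.69482223e-12]
```

The roll fits as level, centred about (0.5555,-0.0115), so it needs a shift of about 3.5 mm to the spindle axis. Clearance is 5 mm.

play_rows(deltas=[0,-0.046,0.034,0,0,0,0,0,0,0,0,0,0,0.1,0,0,0,0,0.12,0,0,0,0,0.12,0,0,0,0,0.12,0,0,0,0,0,0])

```text
clock: 21.25
eef_pos: [0.5572, -0.0183, 0.1042]
tool_rot: [0.821, 0.571, -0.013, 0.01]
ft_force: [0.5, -0.2, -1.3]
grip_width: 0.0575
```

```bash
python3 -c "
from st import *
st([.5577,-.0168,.0735])"
```

```text
21.25 [ 0.5572 -0.0183  0.1042] z [-0.0102 -0.0307 -0.9995] x [ 0.348  0.937 -0.032] F [ 0.5 -0.2 -1.3] q5 [-0.016  0.445 -0.045  1.091 -0.031  0.34 ] g 0.0575
units [ 0.043 -0.001  0.51 ]
```

play_rows(deltas=[0,0.02,0,0.1,0,0,0,0,0.1,0,0,0,0,0.1,0,0,0,0,0.1,0,0,0,0,0.05,0,0,0,0,0,0])

```text
clock: 22.0
eef_pos: [0.5575, -0.0179, 0.0753]
tool_rot: [0.821, 0.571, -0.013, 0.01]
ft_force: [0.3, -0.2, -0.6]
grip_width: 0.0574
```

```bash
python3 -c "
from st import *
st([.5577,-.0168,.0735])"
```

```text
22.0 [ 0.5575 -0.0179  0.0753] z [-0.0099 -0.0307 -0.9995] x [ 0.348  0.937 -0.032] F [ 0.3 -0.2 -0.6] q5 [-0.015  0.473 -0.083  1.024 -0.031  0.34 ] g 0.0574
units [ 0.019 -0.004  0.03 ]
```

Now I feel for the block.

play_rows(deltas=[0,0,0,0.04,0,0,0,0,0.04,0,0,0,0,0.03,0,0,0,0,0,0])

```text
clock: 22.5
eef_pos: [0.5579, -0.0182, 0.0688]
tool_rot: [0.821, 0.571, -0.012, 0.01]
ft_force: [0.3, 0.4, -1.3]
grip_width: 0.0578
```

```bash
python3 -c "
from st import *
st()"
```

```text
22.5 [ 0.5579 -0.0182  0.0688] z [-0.0088 -0.0307 -0.9995] x [ 0.348  0.937 -0.032] F [ 0.3  0.4 -1.3] q5 [-0.016  0.48  -0.091  1.008 -0.031  0.34 ] g 0.0578
```

play_rows(deltas=[0,0,0,0.03,0,0,0,0,0.03,0,0,0,0,0.03,0])

```text
clock: 22.88
eef_pos: [0.558, -0.0182, 0.0658]
tool_rot: [0.821, 0.571, -0.012, 0.01]
ft_force: [-6.8, -0.6, 15.2]
grip_width: 0.0572
```

```bash
python3 -c "
from st import *
st()"
```

```text
22.875 [ 0.558  -0.0182  0.0658] z [-0.0073 -0.0305 -0.9995] x [ 0.348  0.937 -0.031] F [-6.8 -0.6 15.2] q5 [-0.016  0.482 -0.096  1.    -0.031  0.339] g 0.0572
```

play_rows(deltas=[0.8,0,0,0,0,1,0,0,0,0,1,0,0,0,0,1,0,0,0,0,1,0,0,-0.15,0,1,0,0,-0.3,0,1,0,0,-0.4,0,1,0,0,-0.5,0,1,0,0,-0.5,0,1,0,0,-0.3,0,1,0,0,0,0])

```text
clock: 24.25
eef_pos: [0.5595, -0.0141, 0.2017]
tool_rot: [0.821, 0.571, -0.011, 0.011]
ft_force: [0.4, 0.1, -0.2]
grip_width: 0.0854
```

```bash
python3 - <<'E'
from fit import *
w=cam('wrist');s=cam('scene');t=cam('top'); st()
p=[.5565,-.0148]
print('pred roll top box scene',box(p,s,.03,.098),'wrist',box(p,w,.03,.098),'sp top wrist',box(p,w,.011,.112),'scene',box(p,s,.011,.112))
a=cv2.resize(s['color'][150:230,245:325],(384,384),interpolation=cv2.INTER_CUBIC)
b=w['color'][100:292,150:350]; b=cv2.resize(b,(400,384))
cv2.imwrite('pics/m.png',np.hstack([b,a]))
E
```

```text
24.4 [ 0.5578 -0.0142  0.1988] z [-0.0105 -0.0305 -0.9995] x [ 0.348  0.937 -0.032] F [ 0.5 -0.9 -1.2] q5 [-0.009  0.379  0.112  1.314 -0.031  0.347] g 0.0851
pred roll top box scene [272.3959671  183.49078287 297.31172603 202.48291215] wrist [217.0938701  154.5956182  287.70715374 222.7171894 ] sp top wrist [238.15265377 181.14121878 265.47061373 207.36523388] scene [280.48142382 185.55999716 289.70674835 192.54040683]
```

View pics/m.png

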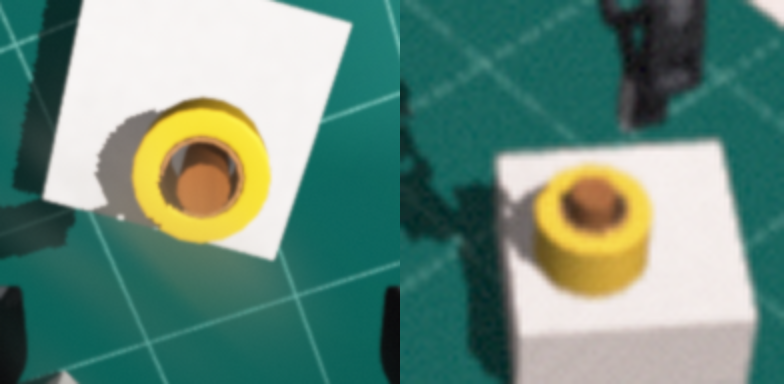

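The picture agrees with prediction within 2 px: roll top at wrist x 216–286, y 153–221 (predicted 217–288, 155–223), and spindle top at x 238–265. The gripper is open and clear, so I hand in.

```bash
python3 -c "
from h import *
print(ticket.job_done())"
```

```text
the job is handed in; nothing more can be done
None
```

I put the tape stand together and handed the job in at about 24 s of the 64 s allowed; the hand-in reported no verdict.

- **Spindle:** I gripped it upright and pressed it into the hole until it hit the stop at about 24 N. The tool height there was right for fully home. The picture after release put its top within about 1 px of prediction.
- **Yellow roll:** I took the middle-sized of the three yellow rings, which measured 61 mm across. I lowered it over the spindle until it touched the block at about 15 N, then opened the gripper and backed off. In the last pictures it lies flat around the spindle, within 2 px (about 1 mm) of the target.
- **Bystanders:** The arm kept clear of the blue roll, glue bottle, paper cube and cup, but I did not measure their positions again at the end.

**Disagreements along the way:**
- The tool tilted by up to about 0.04 rad.
- I gripped the roll a few mm off-centre after reading an image axis the wrong way round. I measured that in the hand and corrected it before lowering.
- The gripper's opening reading came out about 2.5 mm below the true size on both parts.

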